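Clip the display cover over the amber gourd

TASK

Take the small amber gourd from the table top and stand it upright in the round seat on top of the display plinth, then put the clear cover over it and press it gently straight down until both orange clip arms snap under the brass rim and the cover sits fully home. Do not slam or force the cover, let go of it, and leave the other goods where they stand.

Things in the scene. Friction and masses are not known exactly. Their poses are not given: they have to be found in the camera images.
- plinth: Fixed display plinth: dark wood foot 120 (x) x 110 (y) x 12 mm, square neck 58 mm wide, pedestal top. Round the neck sits a flat brass rim frame 84 (x) x 80 (y) x 3 mm, open below. By hand it was clamped at a height that differs each time and that no pose shows: its top is 40 to 52 mm above the table. Origin: centre of the underside; x, y along its sides, z up.
- plinth_seat (a point): Centre of the pedestal's top face, 46 mm above the plinth's origin, axes as the plinth's. Round it a dark wood ring stands 4 mm proud, 48 mm inside and 56 mm outside diameter: the gourd's foot goes inside it. The brass rim's top lies anywhere from 6 mm below to 6 mm above this point.
- gourd: The amber (deep orange) miniature two-bulb gourd glued on a dark red round foot; the only amber one on the table top. Foot 40 mm across and 7 mm high; lower bulb 44 mm across, widest 26 to 30 mm above the underside; upper bulb 25 mm across, stem tip 67 mm up. 60 g. Origin: centre of the underside of the foot, z up.
- cover: Loose cover, open below, about 0.2 kg: four clear panes 79 x 79 mm (73 inside), 75 mm high, dark corner posts, dark 84 x 84 mm top plate with red bar knob, orange clips. Origin: centre of the opening in the plane of the panes' lower edges, which rest on the brass rim when home; x, y along its sides, z up. Fits with its x along the plinth's x or turned half round. Over 30 N on the plinth would crack it.
- cover_guide (a point): Foot of the cover's orange guide tab on its +y side (its twin on -y), 26 mm below the cover's origin. The fixed tabs, 50 mm wide and flared at the end, straddle the rim's 80 mm with 1.5 mm play each side. The cover stands on them on the table, its origin then 26 mm up.
- cover_knob (a point): Grip point in the cover's red bar knob, on the cover's vertical axis, 95 mm above the cover's origin and 16 mm above its top plate. The knob is 40 mm along the cover's x, 20 mm along its y, 28 mm tall (79 to 107 mm above the origin); pinch it from above across its 20 mm.
- clip_front (a joint): Angle (rad) of the sprung clip arm on the cover's -x side, hinged 30 mm above the cover's origin: 0 sprung in (closed), growing outward, about 0.11 as the tooth passes the rim. The tooth hangs to 21 mm below the origin, and the arm reaches 50 mm from the centre.
- clip_back (a joint): The same on the +x side. On lowering, both teeth meet the rim with the cover's origin about 14 mm above the rim's top; the push needed then grows to 8 to 17 N (by friction) until, 2 to 3 mm above the rim's top, both teeth snap under the rim and the push drops to nearly none; then the panes meet the rim hard.
- pale_a: Bystander: pale yellow two-bulb gourd on a foot, 44 mm across, 67 mm tall. Origin under its foot.
- pale_b: Bystander: larger pale yellow gourd, 55 mm across, 84 mm tall. Origin under its foot.
- bangle: Bystander: dark wooden bangle lying flat, 72 mm across, 12 mm high. Origin at its centre on the table.
- dish: Bystander: blue ceramic dish, 90 mm across, 30 mm high. Origin under its centre.
- bell: Bystander: brass hand bell, 48 mm across, 57 mm tall. Origin under its centre.
- wax_jar: Bystander: amber glass wax jar, 52 mm across, 50 mm tall. Origin under its centre.
Mind the look-alikes: they are no part of the job. Of the things shaped like the gourd, the amber one is meant.

How it is judged:
By the outcome, as a careful person would: the job done as asked, in the order asked, and still so for the second after the job is handed in, with the robot touching nothing.
It also fails if it takes over 72 s, if anything falls off the work surface, if the arm or the gripper's body presses on something with over 40 N, if the wrist force passes 120 N, or if a joint passes its speed limit or range.

ROBOT

A 6-joint arm with a two-finger parallel gripper is mounted at the origin on the work surface. World frame = base frame: x ahead of the robot, y to its left, z up, the work surface at z = 0. Lengths are in m, angles in rad, forces in N, time in s.
With the tool pointing down it reaches from about 0.25 to 0.775 m from the base axis. Payload 4 kg.
Tool frame: the origin (TCP) lies at the very end of the fingers, on their centre line; the grasp point (between the pads) lies 19 mm behind it (robot.pinch_z is the distance from the TCP to the grasp point, in m); z points along the fingers, y is the line along which they close (so a half turn about z gives the same grasp; the last joint's range is limited). The gripper opens to 94 mm and grips with 3 to 60 N. Pads are 16 mm wide; open, the fingers measure 119 mm over their backs; the gripper's body (75 mm by 177 mm) begins 78 mm behind the grasp point.
Start: joints at [1.222, 0.087, 1.371, -0, 1.684, -0.103], TCP at [0.134, 0.533, 0.206] pointing down, gripper open.
Joint ranges: [-3.1, 3.1], [-0.76, 2.03], [0.27, 2.55], [-1.08, 4.22], [0.17, 2.65], [-2.57, 2.57]. Speed limits (rad/s): [2.79, 2.79, 3.14, 3.14, 3.14, 3.14].

INTERFACE

Orientations are given as [roll, pitch, yaw] about the fixed x, y, z axes, in that order (R = Rz(yaw) Ry(pitch) Rx(roll)).
In Python, from bench import robot gives the robot as it stands.
- The arm moves only by the tool arm_command, never from a script. Its argument "targets" is one flat list of numbers, 7 for each row, row after row: the turn, a rotation vector about the tool's x, y, z in degrees, then the shift along the tool's x, y, z in mm, then the closure, from -1 (fully open) to 1 (shut). In form: [ax, ay, az, x, y, z, hand, ax, ay, az, x, y, z, hand, ...]. A call has 1 to 20 rows; each row is the pose to reach, as a shift and turn from the pose commanded when the call began, along the tool's axes at that moment; what a row does not reach only later rows make up. A row lasts 1/10 s, in which the tool goes at most 50 mm and 8.59 degrees, less where a joint would pass 70% of its speed; a pose out of reach is approached as far as the arm can. A call with a gripper value outside its range is refused whole. The fingers move at their own pace and stop on an object; the grip force is fixed at half the most. Time passes only in rows, so rows that repeat a pose let the fingers close. It gives the time, the measured TCP pose, the force, the opening and the grip force at its end, in the units of the state.
- robot.get_obs(): the state, without advancing time (a new reading comes with each control period).
- robot.snapshot(name): name is "scene" or "top" or "wrist"; returns a dict with "color" (420x560x3 uint8, red, green, blue), "range_z" (420x560 float32, m along the optical axis (not along the pixel's ray), 0 where there is no reading), "fx", "fy", "cx", "cy" (pixels), "T" (4x4, takes a point from camera to world coordinates); the wrist camera has in their place "T_tool_cam" (4x4, takes a point from camera to tool coordinates, whose origin is the TCP and whose axes are the flange's). Camera axes: x right, y down, z forward; pixel columns grow to the right and rows downward; lengths in m; the calibration is good to about 2 mm. A picture is of the moment at which its call begins: read the wrist's pose just before it.
- robot.close_job(): hands the job in; it is judged then, once.
The state is a dict: "time": time; "joint_positions": joint angles; "qvel": joint speeds; "joint_torque": joint torques, N m; "tool_pos": TCP position; "ee_rot": TCP orientation; "wrist_force": force on the tool from outside, world axes, zero at the start; "wrist_torque": the same for the moment, N m; "width": finger opening in m; "finger_force": force on a finger pad.
Only numpy, scipy, OpenCV 4.12 (cv2) and the standard library are available. Lean on these libraries where they do the work, as an engineer would, in place of code of your own. Each camera call takes 0.05 s, during which the arm holds its last target. There are 200 camera calls.

## Working session

There is one attempt and no reset: what is moved stays moved. The work goes in short steps, Python scripts to look and compute and a tool call to move; the robot and the scene stay as the last step left them, time stands still between calls to the robot, and variables do not carry over. Pictures are saved under pics/ and viewed, at most 10 in all, crops included, and the job is handed in when it is done.

Besides the shell and the picture viewer there is one more tool, called after ">>>" by a JSON object that holds its "op" and its "data". arm_command: Moves the arm, as the interface text tells. Its arguments: {"type":"object","properties":{"targets":{"type":"array"}},"required":["targets"]}

```bash
mkdir -p pics; ls
cat > h.py <<'E'
import numpy as np, cv2
from bench import robot
def snap(n,save=None):
    o=robot.get_obs(); s=robot.snapshot(n)
    if save: cv2.imwrite('pics/'+save,s['color'][:,:,::-1])
    return o,s
def cloud(s,T=None):
    T=s['T'] if T is None else T
    z=s['range_z']; v,u=np.mgrid[:z.shape[0],:z.shape[1]]
    p=np.stack([(u-s['cx'])/s['fx']*z,(v-s['cy'])/s['fy']*z,z],-1)
    return p@T[:3,:3].T+T[:3,3]
def ray(s,u,v,h):
    T=s['T'];d=T[:3,:3]@np.array([(u-s['cx'])/s['fx'],(v-s['cy'])/s['fy'],1]);o=T[:3,3]
    return o+d*(h-o[2])/d[2]
E
python3 - <<'E'
from h import *
a=[]
for n in('scene','top'):
    o,s=snap(n,n+'0.png');np.savez(n+'0.npz',**s);print(n,s['T'].round(3).tolist(),s['fx'],s['cx'],s['cy'])
print(o)
E
```

```text
pics
scene [[-0.116, 0.749, -0.653, 1.311], [0.993, 0.097, -0.066, 0.077], [0.013, -0.656, -0.755, 0.946], [0.0, 0.0, 0.0, 1.0]] 397.1891721511848 275.18541748249044 211.84516802662586
top [[0.002, -0.992, 0.123, 0.399], [-1.0, -0.004, -0.019, 0.013], [0.02, -0.122, -0.992, 1.662], [0.0, 0.0, 0.0, 1.0]] 488.51343647371476 274.55412405977734 223.0256925368392
{'time': 0.05, 'joint_positions': array([ 1.22192643e+00,  8.79467249e-02,  1.37221082e+00, -3.24052963e-05,
        1.68360394e+00, -1.03131300e-01]), 'qvel': array([-0.00059445, -0.00109005, -0.00063324, -0.00244425, -0.00092658,
       -0.00018132]), 'joint_torque': array([ 2.27962206e-03, -3.41540694e+01, -3.03595805e+01,  7.20345089e-02,
        3.04880901e-02, -9.54680354e-05]), 'tool_pos': array([0.13364707, 0.53295976, 0.20433074]), 'ee_rot': array([-3.13943203e+00, -1.91242312e-04,  2.89585023e+00]), 'wrist_force': array([-0.18323879, -0.11579759, -0.03695318]), 'wrist_torque': array([-0.04962204, -0.00921543, -0.00578619]), 'finger_force': 0.0, 'width': 0.09396341566418055}
```

View pics/top0.png

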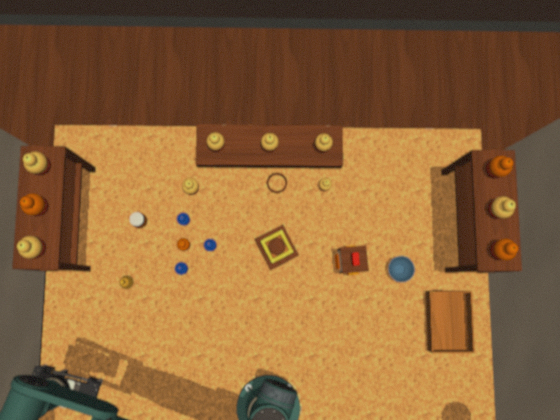

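View pics/scene0.png

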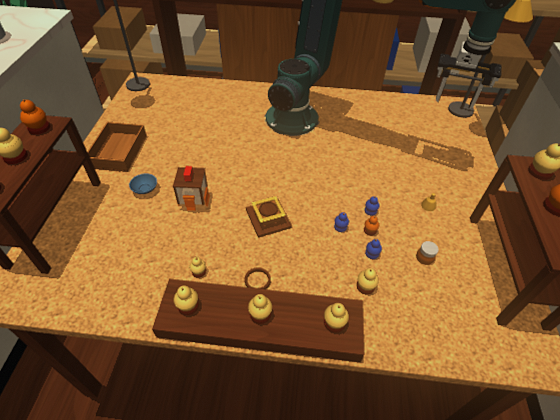

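The top view shows these amber candidates:
- On the table: the gourd at (183,244), ringed by three blue ones at (183,219), (210,245) and (181,268).
- On the side shelves: gourds at (33,204), (501,165) and (507,249).
- The wax jar at (137,219).

I choose (183,244), the only amber gourd on the table top. The plinth is at (277,246), and the cover at (352,260) with its knob at (356,259).

Run:
```python
from h import *
for n in('scene','top'):
    s=dict(np.load(n+'0.npz'));P=cloud(s);c=s['color'];hsv=cv2.cvtColor(c,cv2.COLOR_RGB2HSV);H,S,V=hsv[...,0].astype(int),hsv[...,1],hsv[...,2]
    z=P[...,2]; on=(z>0.012)&(z<0.2)&(P[...,0]>.2)&(P[...,0]<.8)&(abs(P[...,1])<.6)
    M={'blue':(H>112)&(H<130)&(S>120),'red':((H<4)|(H>176))&(S>200)&(V>120),'orange':(H>=4)&(H<14)&(S>190)&(V>90)&on,'yel':(H>22)&(H<34)&(S>100)&on}
    for k,m in M.items():
        m=m&on
        nn,L,st,ce=cv2.connectedComponentsWithStats(m.astype(np.uint8))
        for i in range(1,nn):
            if st[i,4]>15:
                p=P[L==i];print(n,k,st[i].tolist(),'med',np.median(p,0).round(3),'min',p.min(0).round(3),'max',p.max(0).round(3))
    m=on.astype(np.uint8);nn,L,st,ce=cv2.connectedComponentsWithStats(m)
    for i in range(1,nn):
        if st[i,4]>30:
            p=P[L==i];print(n,'obj',st[i].tolist(),p.min(0).round(3),p.max(0).round(3))
a=cv2.imread('pics/top0.png');b=cv2.imread('pics/scene0.png')
r=lambda im,y,x,h,w:cv2.resize(im[y:y+h,x:x+w],(390,390),interpolation=cv2.INTER_CUBIC)
cv2.imwrite('pics/c.png',np.vstack([np.hstack([r(a,205,145,80,80)[:295],r(a,215,325,80,80)[:295]]),np.hstack([r(b,180,320,80,80)[:295],r(b,150,150,80,80)[:295]])]))
```

```text
scene blue [371, 197, 6, 4, 17] med [0.457 0.29  0.062] min [0.451 0.284 0.057] max [0.463 0.298 0.066]
scene blue [366, 200, 13, 8, 41] med [0.462 0.29  0.04 ] min [0.447 0.272 0.03 ] max [0.469 0.31  0.048]
scene blue [340, 213, 6, 5, 20] med [0.533 0.196 0.061] min [0.527 0.19  0.058] max [0.54  0.204 0.065]
scene blue [335, 217, 13, 8, 44] med [0.54  0.194 0.041] min [0.526 0.178 0.03 ] max [0.548 0.214 0.045]
scene blue [372, 240, 7, 5, 24] med [0.62  0.289 0.06 ] min [0.614 0.28  0.054] max [0.627 0.297 0.065]
scene blue [367, 243, 14, 9, 55] med [0.628 0.288 0.041] min [0.611 0.27  0.034] max [0.636 0.306 0.046]
scene red [184, 166, 8, 10, 54] med [ 0.484 -0.271  0.135] min [ 0.462 -0.281  0.13 ] max [ 0.5   -0.262  0.14 ]
scene orange [104, 158, 10, 3, 18] med [ 0.375 -0.583  0.051] min [ 0.373 -0.598  0.046] max [ 0.381 -0.564  0.056]
scene orange [115, 159, 9, 3, 17] med [ 0.377 -0.546  0.052] min [ 0.371 -0.562  0.047] max [ 0.382 -0.53   0.056]
scene orange [183, 167, 9, 15, 53] med [ 0.496 -0.271  0.117] min [ 0.438 -0.296  0.106] max [ 0.502 -0.259  0.137]
scene orange 
[... 3249 characters left out ...]
.017] [0.635 0.308 0.071]
top obj [255, 227, 44, 43, 820] [ 0.447 -0.099  0.012] [0.59  0.047 0.056]
top obj [177, 238, 13, 13, 135] [0.508 0.266 0.02 ] [0.549 0.307 0.068]
top obj [203, 239, 14, 13, 134] [0.506 0.176 0.024] [0.547 0.22  0.07 ]
top obj [335, 245, 34, 31, 841] [ 0.427 -0.316  0.013] [ 0.526 -0.224  0.138]
top obj [445, 254, 24, 19, 116] [ 0.436 -0.6    0.014] [ 0.493 -0.596  0.198]
top obj [388, 256, 27, 27, 342] [ 0.405 -0.486  0.012] [ 0.492 -0.398  0.037]
top obj [174, 262, 14, 13, 141] [0.429 0.271 0.021] [0.469 0.315 0.07 ]
top obj [119, 276, 13, 13, 124] [0.383 0.457 0.012] [0.423 0.499 0.065]
top obj [426, 291, 25, 55, 320] [ 0.2   -0.598  0.012] [ 0.376 -0.526  0.057]
```

View pics/c.png

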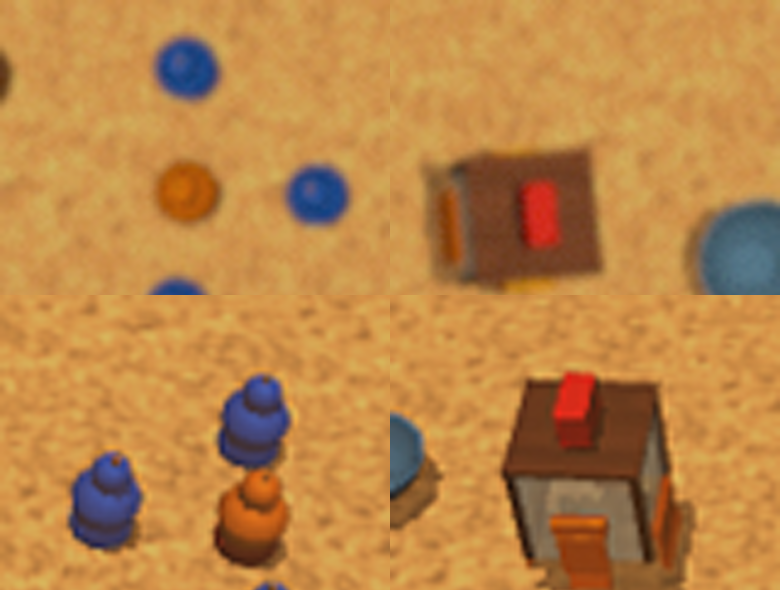

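The crop shows the two-bulb amber gourd at its centre (top crop about (187,190)), ringed by blue ones. It also shows the cover with its red knob along world x, the clip on its +x face and a guide tab on +y.

```bash
cat >> h.py <<'E'
from scipy.spatial.transform import Rotation as Ro
def pose(o): 
    T=np.eye(4);T[:3,:3]=Ro.from_euler('xyz',o['ee_rot']).as_matrix();T[:3,3]=o['tool_pos'];return T
def go(xyz,yaw,o=None):
    o=o or robot.get_obs();T=pose(o);R2=Ro.from_euler('xyz',[np.pi,0,yaw]).as_matrix()
    print('turn deg',np.degrees(Ro.from_matrix(T[:3,:3].T@R2).as_rotvec()).round(2),'shift mm',(1e3*T[:3,:3].T@(np.array(xyz)-T[:3,3])).round(1))
def wsnap(save=None):
    o,s=snap('wrist',save);s['T']=pose(o)@s['T_tool_cam'];return o,s
E
python3 - <<'E'
from h import *
o,s=wsnap();print(s['T_tool_cam'].round(3),s['fx'],s['cx'],s['cy'])
go([0.52,-0.025,0.27],2.896)
go([0.532,0.288,0.15],2.896)
E
```

```text
[[-0.    -0.97  -0.243  0.069]
 [ 1.    -0.     0.001  0.   ]
 [-0.001 -0.243  0.97  -0.178]
 [ 0.     0.     0.     1.   ]] 353.72934015668136 281.5215709029817 208.86817256012512
turn deg [-0.1  -0.01 -0.01] shift mm [-510.5 -447.4  -64.8]
turn deg [-0.1  -0.01 -0.01] shift mm [-446.  -140.7   54.7]
```

>>> {"op": "arm_command", "data": {"targets": [0, 0, 0, -40, -35, 0, -1, 0, 0, 0, -80, -70, 0, -1, 0, 0, 0, -120, -105, 5, -1, 0, 0, 0, -160, -140, 10, -1, 0, 0, 0, -195, -171, 15, -1, 0, 0, 0, -230, -202, 20, -1, 0, 0, 0, -265, -233, 25, -1, 0, 0, 0, -300, -264, 30, -1, 0, 0, 0, -335, -295, 35, -1, 0, 0, 0, -370, -325, 40, -1, 0, 0, 0, -405, -355, 40, -1, 0, 0, 0, -440, -385, 40, -1, 0, 0, 0, -475, -415, 40, -1, 0, 0, 0, -500, -437, 40, -1, 0, 0, 0, -510, -447, 40, -1, 0, 0, 0, -510, -447, 40, -1, 0, 0, 0, -510, -447, 40, -1]}}

```text
time: 1.85
tool_pos: [0.5191, -0.0232, 0.1652]
ee_rot: [3.141, -0.001, 2.896]
wrist_force: [0.3, -0.4, 0.2]
width: 0.0937
finger_force: 0.0
```

Run:
```python
from h import *
o,s=wsnap('pl.png');np.savez('pl.npz',**s);print(o['tool_pos'],o['ee_rot'],o['time'])
P=cloud(s);hsv=cv2.cvtColor(s['color'],cv2.COLOR_RGB2HSV);H,S,V=hsv[...,0].astype(int),hsv[...,1],hsv[...,2]
z=P[...,2];d=np.hypot(P[...,0]-.52,P[...,1]+.025)<.1
print(np.histogram(z[d],bins=np.arange(0,.062,.002)))
```

```text
[ 0.51908392 -0.02318932  0.1652124 ] [ 3.14074523e+00 -1.27968405e-03  2.89622628e+00] 1.85
(array([ 845,    1,    0,    8,  944, 4117,  221,    0,    0,    0,    0,
          0,    0,    0,    0,    5,   12,   22,   26,  126,  715,  526,
       5213, 1099,  641,   21,    0,    0,    0,    0]), array([0.   , 0.002, 0.004, 0.006, 0.008, 0.01 , 0.012, 0.014, 0.016,
       0.018, 0.02 , 0.022, 0.024, 0.026, 0.028, 0.03 , 0.032, 0.034,
       0.036, 0.038, 0.04 , 0.042, 0.044, 0.046, 0.048, 0.05 , 0.052,
       0.054, 0.056, 0.058, 0.06 ]))
```

View pics/pl.png

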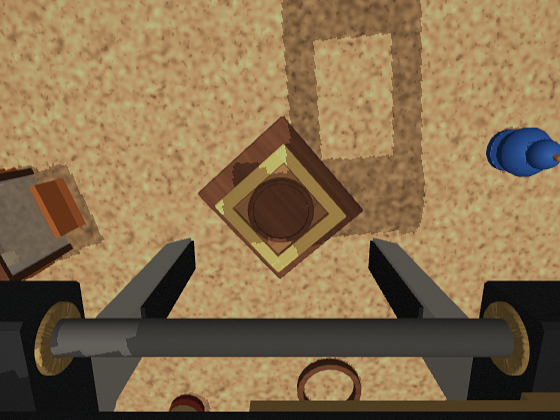

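The view shows the plinth, empty, with its ring at (281,208) and foot corners near (284,117), (362,212), (281,278) and (198,193).

Run:
```python
from h import *
s=dict(np.load('pl.npz'));P=cloud(s);z=P[...,2];d=np.hypot(P[...,0]-.52,P[...,1]+.025)<.1
hsv=cv2.cvtColor(s['color'],cv2.COLOR_RGB2HSV);H,S,V=hsv[...,0].astype(int),hsv[...,1],hsv[...,2]
zr=z[d&(z>.038)&(H>20)&(H<35)&(S>90)];print('rim z',np.median(zr),np.percentile(zr,[10,90]))
r=np.hypot(P[...,0]-.52,P[...,1]+.025)
print('seat z',np.median(z[r<.018]),'table',np.median(z[(r>.1)&(r<.14)&(z<.02)]))
def rect(m,h):
    m=cv2.morphologyEx(m.astype(np.uint8),cv2.MORPH_OPEN,np.ones((3,3)))
    c=max(cv2.findContours(m,0,2)[0],key=cv2.contourArea)[:,0]
    q=np.array([ray(s,u,v,h)[:2] for u,v in c])
    b=cv2.minAreaRect((q*1e3).astype(np.float32));print(h,np.round(b[0],1),np.round(b[1],1),round(b[2],2),'ang of width dir'); return q
hs=np.median(z[r<.018])
foot=d&(z>.0065)
q=rect(foot,.012)
rim=d&(z>.036)
rect(rim,np.median(zr))
rect((r<.04)&(z>hs-.003)&~((H>20)&(H<35)&(S>90)),.048)
```

```text
rim z 0.04558590910785304 [0.04462448 0.28412321]
seat z 0.04480099605183746 table -0.001245719137199508
0.012 [665.4 -60.2] [633.3 215.9] 75.81 ang of width dir
0.04558590910785304 [643.8 -54.7] [569.1 194. ] 75.81 ang of width dir
0.048 [643.  -62.5] [299.4  40.8] 75.84 ang of width dir
```

Run:
```python
from h import *
s=dict(np.load('pl.npz'));P=cloud(s);z=P[...,2];d=(np.hypot(P[...,0]-.52,P[...,1]+.025)<.1)&(z<.07)
hsv=cv2.cvtColor(s['color'],cv2.COLOR_RGB2HSV);H,S,V=hsv[...,0].astype(int),hsv[...,1],hsv[...,2]
yel=d&(H>20)&(H<35)&(S>90)&(z>.036)
zr=z[yel];print('rim z',np.median(zr),np.percentile(zr,[5,25,75,95]))
def rect(m,h):
    m=cv2.morphologyEx(m.astype(np.uint8),cv2.MORPH_OPEN,np.ones((3,3)))
    c=max(cv2.findContours(m,0,2)[0],key=cv2.contourArea)[:,0]
    q=np.array([ray(s,u,v,h)[:2] for u,v in c])*1e3
    b=cv2.minAreaRect(q.astype(np.float32));print(h,np.round(b[0],1),np.round(b[1],1),round(b[2],2))
    # line fit of each side
    C=np.array(b[0]);cw=[]
    for k in range(4):
        a=np.radians(b[2]+90*k);n=np.array([np.cos(a),np.sin(a)]);t=np.array([-n[1],n[0]]);half=b[1][k%2]/2;ho=b[1][1-k%2]/2
        e=(q-C)@n;f=(q-C)@t;w=(abs(e-half)<3.5)&(abs(f)<ho-8)
        p=np.polyfit(f[w],e[w],1);print('  side',round(b[2]+90*k,1),'off',p[1].round(2),'tilt',np.degrees(np.arctan(p[0])).round(2),w.sum())
rect(d&(z>.0065),.012)
rect(d&(z>.036),np.median(zr)+.001)
```

```text
rim z 0.04539114977587738 [0.04426682 0.04495972 0.04589339 0.04652445]
0.012 [524.9 -24.7] [118.8 108.9] 27.52
  side 27.5 off 58.94 tilt -0.26 29
  side 117.5 off 54.13 tilt 0.01 24
  side 207.5 off 58.83 tilt -0.22 18
  side 297.5 off 53.54 tilt 0.22 14
0.04639114977587738 [525.1 -24.9] [83.4 79.8] 27.5
  side 27.5 off 41.28 tilt -0.21 22
  side 117.5 off 39.5 tilt 0.28 18
  side 207.5 off 41.4 tilt 0.01 10
  side 297.5 off 39.03 tilt -1.03 14
```

Run:
```python
from h import *
go([0.530,0.289,0.165],2.896)
```

```text
turn deg [ 0.04 -0.04  0.07] shift mm [ 64.8 305.2   0.7]
```

>>> {"op": "arm_command", "data": {"targets": [0, 0, 0, 9, 42, 0, -0.3, 0, 0, 0, 18, 84, 0, -0.3, 0, 0, 0, 27, 126, 0, -0.3, 0, 0, 0, 36, 168, 0, -0.3, 0, 0, 0, 45, 210, 0, -0.3, 0, 0, 0, 54, 252, 0, -0.3, 0, 0, 0, 61, 285, 0, -0.3, 0, 0, 0, 65, 305, 0, -0.3, 0, 0, 0, 65, 305, 0, -0.3, 0, 0, 0, 65, 305, 0, -0.3]}}

```text
time: 2.9
tool_pos: [0.5297, 0.2884, 0.1657]
ee_rot: [-3.141, 0.0, 2.898]
wrist_force: [-0.9, 0.7, 0.5]
width: 0.0614
finger_force: 0.0
```

Run:
```python
from h import *
o,s=wsnap('go.png');P=cloud(s);print(o['tool_pos'],o['ee_rot'],o['width'])
hsv=cv2.cvtColor(s['color'],cv2.COLOR_RGB2HSV);H,S,V=hsv[...,0].astype(int),hsv[...,1],hsv[...,2]
m=(H>=3)&(H<15)&(S>190)&(V>70)&(P[...,2]>.012)&(P[...,2]<.08)&(np.hypot(P[...,0]-.53,P[...,1]-.289)<.05)
p=P[m]
for lo,hi in((.02,.035),(.045,.06),(.06,.075)):
    q=p[(p[:,2]>lo)&(p[:,2]<hi)];print(lo,len(q),q[:,:2].min(0).round(4),q[:,:2].max(0).round(4),((q[:,:2].min(0)+q[:,:2].max(0))/2).round(4))
vv,uu=np.nonzero(m)
print(uu.min(),uu.max(),vv.min(),vv.max(),p[:,2].max())
b=(H>110)&(H<130)&(S>120)&(P[...,2]>.02)
nn,L,st,ce=cv2.connectedComponentsWithStats(b.astype(np.uint8))
for i in range(1,nn):
    if st[i,4]>60:q=P[L==i];print('blue',q.min(0).round(3),q.max(0).round(3))
```

```text
[0.52965769 0.2883549  0.16569822] [-3.14119236e+00  2.73274871e-05  2.89844568e+00] 0.061363664047059015
0.02 342 [0.5109 0.267 ] [0.5531 0.3089] [0.532 0.288]
0.045 351 [0.5201 0.276 ] [0.5437 0.3003] [0.5319 0.2881]
0.06 21 [0.5259 0.2812] [0.5388 0.2938] [0.5323 0.2875]
258 304 178 224 0.06199889487236959
```

View pics/go.png

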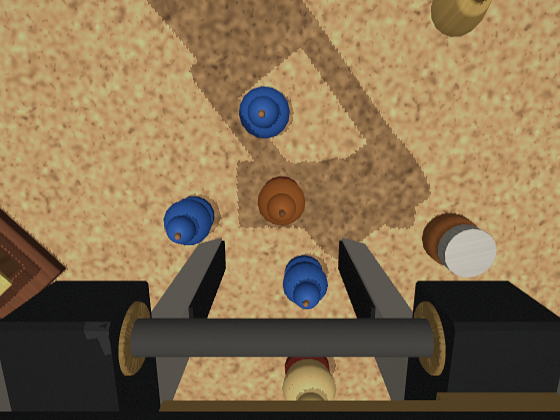

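The gourd is at (281,202), centred at (0.532, 0.288), with the fingers clear of the blue ones. I'll descend and grip it.

>>> {"op": "arm_command", "data": {"targets": [0, 0, 0, -2, 0, 30, -0.3, 0, 0, 0, -2, 0, 70, -0.3, 0, 0, 0, -2, 0, 105, -0.3, 0, 0, 0, -2, 0, 130, -0.3, 0, 0, 0, -2, 0, 146, -0.3, 0, 0, 0, -2, 0, 155, -0.3, 0, 0, 0, -2, 0, 155, -0.3, 0, 0, 0, -2, 0, 155, 1, 0, 0, 0, -2, 0, 155, 1, 0, 0, 0, -2, 0, 155, 1, 0, 0, 0, -2, 0, 155, 1, 0, 0, 0, -2, 0, 155, 1, 0, 0, 0, -2, 0, 155, 1, 0, 0, 0, -2, 0, 150, 1, 0, 0, 0, -2, 0, 135, 1, 0, 0, 0, -2, 0, 100, 1, 0, 0, 0, -2, 0, 60, 1, 0, 0, 0, -2, 0, 45, 1, 0, 0, 0, -2, 0, 45, 1]}}

```text
time: 4.85
tool_pos: [0.5347, 0.2879, 0.1243]
ee_rot: [3.137, 0.006, 2.896]
wrist_force: [0.5, -1.0, -1.2]
width: 0.0426
finger_force: 30.0
```

Run:
```python
from h import *
go([0.525,-0.0248,0.11],2.896)
go([0.525,-0.0248,0.058],2.896)
```

```text
turn deg [ 0.25  0.32 -0.  ] shift mm [ -66.6 -305.7   13.3]
turn deg [ 0.25  0.32 -0.  ] shift mm [ -66.3 -306.    65.3]
```

>>> {"op": "arm_command", "data": {"targets": [0, 0, 0, -7, -31, -10, 1, 0, 0, 0, -16, -73, -10, 1, 0, 0, 0, -25, -115, -10, 1, 0, 0, 0, -34, -157, -10, 1, 0, 0, 0, -43, -199, -10, 1, 0, 0, 0, -52, -241, -10, 1, 0, 0, 0, -61, -280, -5, 1, 0, 0, 0, -66, -302, 0, 1, 0, 0, 0, -66, -306, 10, 1, 0, 0, 0, -66, -306, 13, 1, 0, 0, 0, -66, -306, 13, 1, 0, 0, 0, -66, -306, 13, 1]}}

```text
time: 6.05
tool_pos: [0.5222, -0.0246, 0.1069]
ee_rot: [3.141, -0.001, 2.898]
wrist_force: [0.6, -0.1, -0.6]
width: 0.0429
finger_force: 30.0
```

Run:
```python
from h import *
o,s=wsnap('held.png');P=cloud(s);print(o['tool_pos'],o['ee_rot'],o['width'],o['wrist_force'])
t=o['tool_pos'];hsv=cv2.cvtColor(s['color'],cv2.COLOR_RGB2HSV);H,S,V=hsv[...,0].astype(int),hsv[...,1],hsv[...,2]
m=(H>=3)&(H<15)&(S>190)&(V>70)&(np.hypot(P[...,0]-t[0],P[...,1]-t[1])<.06)&(P[...,2]>t[2]+.005)
Q=(P[m]-t)@Ro.from_euler('xyz',o['ee_rot']).as_matrix()*1e3
print('top rel TCP z(tool)',Q[:,2].min(),len(Q))
for lo,hi in((-60,-48),(-48,-36),(-36,-26),(-26,-10)):
    q=Q[(Q[:,2]>lo)&(Q[:,2]<hi)]
    if len(q):print(lo,len(q),q.min(0).round(1),q.max(0).round(1))
go([0.525,-0.0248,0.058],2.896,o)
```

```text
[ 0.52222772 -0.02455522  0.1069437 ] [ 3.14120215e+00 -1.03533596e-03  2.89759016e+00] 0.04287014711289872 [ 0.60246432 -0.07700127 -0.58655381]
top rel TCP z(tool) -49.16235547543887 1871
-60 2 [  0.6  -4.9 -49.2] [  0.6   6.4 -48.4]
-48 746 [ -8.4 -11.8 -47.7] [ 14.3  12.9 -36. ]
-36 117 [ -6.5 -16.7 -35.9] [ 18.3  15.3 -26. ]
-26 1005 [-12.4 -20.6 -26. ] [ 23.5  22.  -12.1]
turn deg [ 0.02 -0.06  0.09] shift mm [-2.8  0.4 48.9]
```

View pics/held.png

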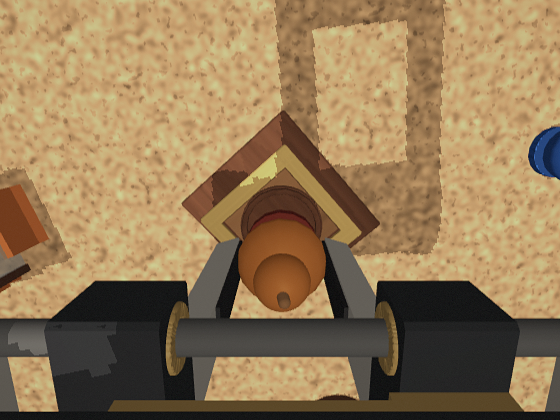

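The held gourd is upright, at (281,265), with its centre about 1.6 mm along tool +x from the TCP. I'll lower it in steps and watch the force.

>>> {"op": "arm_command", "data": {"targets": [0, 0, 0, -4.5, 0, 10, 1, 0, 0, 0, -4.5, 0, 22, 1, 0, 0, 0, -4.5, 0, 34, 1, 0, 0, 0, -4.5, 0, 42, 1, 0, 0, 0, -4.5, 0, 44, 1, 0, 0, 0, -4.5, 0, 44, 1, 0, 0, 0, -4.5, 0, 44, 1]}}

```text
time: 6.8
tool_pos: [0.5271, -0.0271, 0.0638]
ee_rot: [3.141, 0.001, 2.896]
wrist_force: [-0.7, 0.1, -1.1]
width: 0.0425
finger_force: 30.0
```

>>> {"op": "arm_command", "data": {"targets": [0, 0, 0, 0, 0, 1, 1, 0, 0, 0, 0, 0, 2, 1, 0, 0, 0, 0, 0, 3, 1, 0, 0, 0, 0, 0, 4, 1, 0, 0, 0, 0, 0, 4, 1]}}

```text
time: 7.3
tool_pos: [0.5267, -0.0269, 0.0593]
ee_rot: [3.141, -0.0, 2.896]
wrist_force: [0.0, 0.1, -0.8]
width: 0.0426
finger_force: 30.0
```

>>> {"op": "arm_command", "data": {"targets": [0, 0, 0, 0, 1.5, 0, 1, 0, 0, 0, 0, 1.5, 1, 1, 0, 0, 0, 0, 1.5, 1.5, 1, 0, 0, 0, 0, 1.5, 2, 1, 0, 0, 0, 0, 1.5, 2, 1]}}

```text
time: 7.8
tool_pos: [0.5272, -0.0254, 0.0582]
ee_rot: [3.141, 0.0, 2.896]
wrist_force: [-1.9, -0.0, 3.6]
width: 0.0426
finger_force: 30.0
```

>>> {"op": "arm_command", "data": {"targets": [0, 0, 0, 0, 0, 0.5, 1, 0, 0, 0, 0, 0, 1, 1, 0, 0, 0, 0, 0, 1, 1]}}

```text
time: 8.1
tool_pos: [0.5273, -0.0254, 0.0581]
ee_rot: [3.141, 0.001, 2.896]
wrist_force: [-4.0, 0.3, 8.3]
width: 0.0425
finger_force: 30.0
```

Run:
```python
from h import *
o,s=wsnap('seat.png');P=cloud(s);t=o['tool_pos']
hsv=cv2.cvtColor(s['color'],cv2.COLOR_RGB2HSV);H,S,V=hsv[...,0].astype(int),hsv[...,1],hsv[...,2]
m=(H>=3)&(H<15)&(S>190)&(V>70)&(np.hypot(P[...,0]-t[0],P[...,1]-t[1])<.06)&(P[...,2]>t[2]+.005)
p=P[m];print(np.sort(p[:,2])[-8:],len(p))
Q=(p-t)@Ro.from_euler('xyz',o['ee_rot']).as_matrix()*1e3
for lo,hi in((-48,-36),(-26,-10)):
    q=Q[(Q[:,2]>lo)&(Q[:,2]<hi)];print(lo,q.min(0).round(1),q.max(0).round(1))
im=cv2.imread('pics/seat.png')[130:330,180:380];cv2.imwrite('pics/seatc.png',cv2.resize(im,(600,600),interpolation=cv2.INTER_CUBIC))
```

```text
[0.10422469 0.10423977 0.1043564  0.10440922 0.10443457 0.10452054
 0.10463424 0.10465093] 1183
-48 [ -8.1 -11.8 -46.5] [ 14.3  13.  -36. ]
-26 [-12.6 -20.6 -26. ] [ 23.5  21.9 -12.8]
```

View pics/seatc.png

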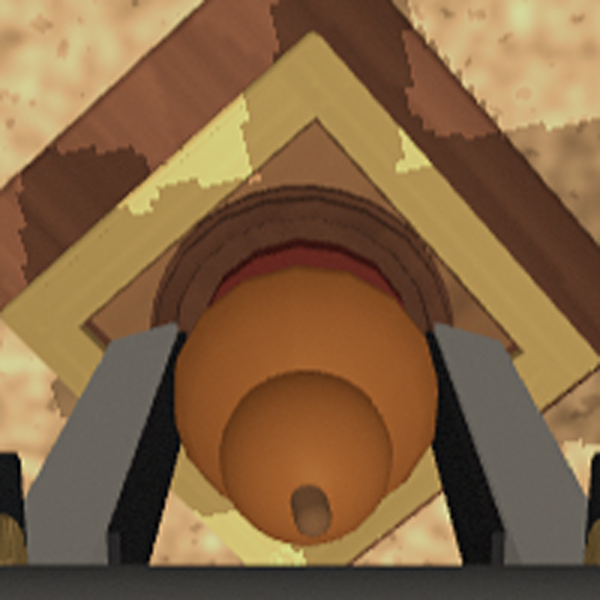

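The crop shows the foot about 3 mm off the ring centre, away from the camera: the gap at the far edge runs from (310,205) to (310,245). I'll lift a little, shift 3 mm along tool +x and lower again.

>>> {"op": "arm_command", "data": {"targets": [0, 0, 0, 0, 0, -2, 1, 0, 0, 0, 1, 0, -3.5, 1, 0, 0, 0, 3, 0, -3.5, 1, 0, 0, 0, 3, 0, -3.5, 1, 0, 0, 0, 3, 0, -2, 1, 0, 0, 0, 3, 0, -1.5, 1, 0, 0, 0, 3, 0, -1, 1, 0, 0, 0, 3, 0, -1, 1]}}

```text
time: 8.95
tool_pos: [0.5242, -0.0248, 0.0582]
ee_rot: [-3.142, 0.0, 2.896]
wrist_force: [-2.9, -0.1, 4.6]
width: 0.0424
finger_force: 30.0
```

>>> {"op": "arm_command", "data": {"targets": [0, 0, 0, 0, 0, 0.5, 1, 0, 0, 0, 0, 0, 1, 1, 0, 0, 0, 0, 0, 1, 1]}}

```text
time: 9.25
tool_pos: [0.5242, -0.0248, 0.0581]
ee_rot: [3.142, 0.0, 2.896]
wrist_force: [-5.2, -0.1, 9.5]
width: 0.0425
finger_force: 30.0
```

>>> {"op": "arm_command", "data": {"targets": [0, 0, 0, 0, 0, -0.7, 1, 0, 0, 0, 0, 0, -0.7, 1, 0, 0, 0, 0, 0, -0.7, 0.5, 0, 0, 0, 0, 0, -0.7, 0, 0, 0, 0, 0, 0, -0.7, -0.4, 0, 0, 0, 0, 0, -0.7, -0.7, 0, 0, 0, 0, 0, -0.7, -0.7, 0, 0, 0, 0, 0, -10, -0.7, 0, 0, 0, 0, 0, -30, -0.7, 0, 0, 0, 0, 0, -60, -0.7, 0, 0, 0, 0, 0, -95, -0.7, 0, 0, 0, 0, 0, -107, -0.7, 0, 0, 0, 0, 0, -107, -0.7, 0, 0, 0, 0, 0, -107, -0.7]}}

```text
time: 10.65
tool_pos: [0.5237, -0.0247, 0.1623]
ee_rot: [-3.142, -0.002, 2.896]
wrist_force: [-0.3, 0.4, -0.5]
width: 0.08
finger_force: 0.0
```

Run:
```python
from h import *
o,s=wsnap('rel.png');P=cloud(s);t=o['tool_pos'];print(o)
hsv=cv2.cvtColor(s['color'],cv2.COLOR_RGB2HSV);H,S,V=hsv[...,0].astype(int),hsv[...,1],hsv[...,2]
m=(H>=3)&(H<15)&(S>190)&(V>70)&(np.hypot(P[...,0]-t[0],P[...,1]-t[1])<.05)&(P[...,2]>.05)&(P[...,2]<.13)
p=P[m];print(np.sort(p[:,2])[-8:],len(p))
for lo,hi in((.066,.082),(.09,.105)):
    q=p[(p[:,2]>lo)&(p[:,2]<hi)];print(lo,q.min(0).round(4),q.max(0).round(4),((q.min(0)+q.max(0))/2).round(4))
im=cv2.imread('pics/rel.png')[100:300,180:380];cv2.imwrite('pics/relc.png',cv2.resize(im,(600,600),interpolation=cv2.INTER_CUBIC))
go([0.476,-0.270,0.26],3.1)
```

```text
{'time': 10.65, 'joint_positions': array([-1.55416054e-01,  4.36831839e-02,  1.50225098e+00,  1.02981590e-04,
        1.59724212e+00, -1.48035978e+00]), 'qvel': array([-0.00057126,  0.01687882,  0.02908375, -0.0017142 ,  0.00111394,
        0.00046552]), 'joint_torque': array([ 1.71750662e-02, -3.30097604e+01, -3.10640001e+01, -8.68672854e-03,
        5.89806726e-02, -4.50644416e-05]), 'tool_pos': array([ 0.52368598, -0.02472385,  0.16229307]), 'ee_rot': array([-3.14155216e+00, -1.58645207e-03,  2.89574266e+00]), 'wrist_force': array([-0.28168777,  0.35750282, -0.53543778]), 'wrist_torque': array([-0.00639945, -0.02081159,  0.05341666]), 'finger_force': 0.0, 'width': 0.08003047657440147}
[0.10699768 0.10704491 0.10704752 0.10707044 0.10711154 0.10725641
 0.10744039 0.10814154] 1828
0.066 [ 0.5012 -0.0452  0.0715] [ 0.5439 -0.0025  0.082 ] [ 0.5226 -0.0239  0.0768]
0.09 [ 0.5104 -0.0358  0.0907] [ 0.5344 -0.0114  0.105 ] [ 0.5224 -0.0236  0.0978]
turn deg [ 1.00e-02 -1.90e-01 -1.17e+01] shift mm [ -13.6 -249.5  -98.6]
```

View pics/relc.png

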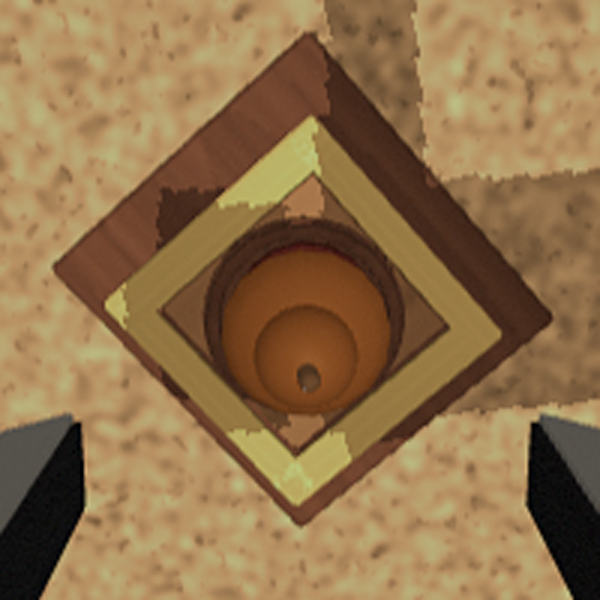

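The gourd stands upright inside the ring, top at about 0.107 m, roughly 2.5 mm off centre. Next is the cover.

>>> {"op": "arm_command", "data": {"targets": [0, 0, 0, -1, -15, -30, -0.7, 0, 0, -2, -3, -45, -60, -0.7, 0, 0, -4, -5, -85, -80, -0.7, 0, 0, -6, -7, -125, -80, -0.7, 0, 0, -8, -9, -165, -80, -0.7, 0, 0, -10, -11, -205, -80, -0.4, 0, 0, -12, -13, -235, -80, -0.4, 0, 0, -12, -13, -249, -80, -0.4, 0, 0, -12, -13, -249, -80, -0.4, 0, 0, -12, -13, -249, -80, -0.4]}}

```text
time: 11.7
tool_pos: [0.4762, -0.2684, 0.2424]
ee_rot: [3.14, -0.001, 3.105]
wrist_force: [-0.0, -0.4, -0.5]
width: 0.0657
finger_force: 0.0
```

```bash
cat >> h.py <<'E'
def rect(s,m,h):
    m=cv2.morphologyEx(m.astype(np.uint8),cv2.MORPH_OPEN,np.ones((3,3)))
    c=max(cv2.findContours(m,0,2)[0],key=cv2.contourArea)[:,0]
    q=np.array([ray(s,u,v,h)[:2] for u,v in c])*1e3
    b=cv2.minAreaRect(q.astype(np.float32));print(h,np.round(b[0],1),np.round(b[1],1),round(b[2],2));return b
E
python3 - <<'E'
from h import *
o,s=wsnap('cov.png');P=cloud(s);print(o['tool_pos'],o['ee_rot'],o['width'])
z=P[...,2];hsv=cv2.cvtColor(s['color'],cv2.COLOR_RGB2HSV);H,S,V=hsv[...,0].astype(int),hsv[...,1],hsv[...,2]
near=np.hypot(P[...,0]-.478,P[...,1]+.27)<.07
red=near&(z>.11)&(z<.15)&((H<4)|(H>174))&(S>180);print('knob top',np.percentile(z[red],[50,90]))
rect(s,red&(z>.127),.133)
pl=near&(z>.098)&(z<.15);print('plate',np.median(z[pl&(z<.112)]))
rect(s,pl,.105)
E
```

```text
[ 0.47623733 -0.26842265  0.24243863] [ 3.13955318e+00 -1.27718562e-03  3.10516766e+00] 0.06572294635463471
knob top [0.13154903 0.13248178]
0.133 [ 479.9 -271.8] [39.9 19.7] 5.15
plate 0.10371747381384375
0.105 [ 480.5 -271.8] [84.  83.7] 5.08
```

View pics/cov.png

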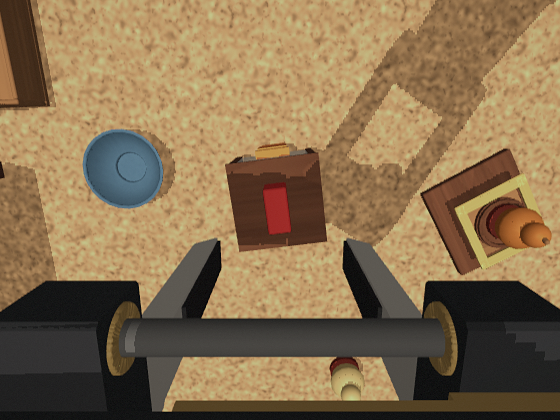

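The view shows the cover at (277,200), knob yaw about 5.1°, guide tab ahead at (272,152), and the dish, well clear, at (123,168).

Run:
```python
from h import *
go([0.4802,-0.2718,0.108],np.radians(185.1))
```

```text
turn deg [ 0.08 -0.03 -7.13] shift mm [ -3.9  -3.8 134.9]
```

>>> {"op": "arm_command", "data": {"targets": [0, 0, -4, -4, -4, 10, -0.4, 0, 0, -7.1, -4, -4, 40, -0.4, 0, 0, -7.1, -4, -4, 80, -0.4, 0, 0, -7.1, -4, -4, 110, -0.4, 0, 0, -7.1, -4, -4, 125, -0.4, 0, 0, -7.1, -4, -4, 131, -0.4, 0, 0, -7.1, -4, -4, 132, -0.4, 0, 0, -7.1, -4, -4, 132, -0.4]}}

```text
time: 12.55
tool_pos: [0.4812, -0.2739, 0.1133]
ee_rot: [-3.14, 0.003, -3.054]
wrist_force: [-0.3, -0.0, -0.7]
width: 0.0655
finger_force: 0.0
```

Run:
```python
from h import *
o,s=wsnap();P=cloud(s);print(o['tool_pos'],o['wrist_force'])
z=P[...,2];hsv=cv2.cvtColor(s['color'],cv2.COLOR_RGB2HSV);H,S=hsv[...,0].astype(int),hsv[...,1]
near=np.hypot(P[...,0]-.478,P[...,1]+.27)<.06
red=near&((H<4)|(H>174))&(S>180)&(z>.12)&(z<.15);print('knob top',np.median(z[red]));rect(s,red&(z>.127),.133)
go([0.4802,-0.2718,0.108],np.radians(185.1))
```

```text
[ 0.48119536 -0.27394129  0.11331364] [-0.28784797 -0.04661332 -0.71941564]
knob top 0.13160323576083818
0.133 [ 479.2 -272.1] [39.9 19.3] 4.38
turn deg [-0.13  0.16 -0.07] shift mm [0.8 2.4 5.5]
```

>>> {"op": "arm_command", "data": {"targets": [0, 0, 0, 1.5, 2, 2, -0.4, 0, 0, 0, 1.5, 2, 4, -0.4, 0, 0, 0, 1.5, 2, 4, -0.4, 0, 0, 0, 1.5, 2, 4, 1, 0, 0, 0, 1.5, 2, 4, 1, 0, 0, 0, 1.5, 2, 4, 1, 0, 0, 0, 1.5, 2, 4, 1, 0, 0, 0, 1.5, 2, 4, 1, 0, 0, 0, 1.5, 2, 4, 1, 0, 0, 0, 1.5, 2, 4, 1]}}

```text
time: 13.6
tool_pos: [0.4784, -0.2718, 0.1074]
ee_rot: [-3.141, 0.0, -3.054]
wrist_force: [-0.5, -0.4, -0.8]
width: 0.0198
finger_force: 30.0
```

>>> {"op": "arm_command", "data": {"targets": [0, 0, 0, 0, 0, -5, 1, 0, 0, 0, 0, 0, -15, 1, 0, 0, 0, 0, 0, -35, 1, 0, 0, 0, 0, 0, -65, 1, 0, 0, 0, 0, 0, -95, 1, 0, 0, 0, 0, 0, -125, 1, 0, 0, 0, 0, 0, -145, 1, 0, 0, 0, 0, 0, -155, 1, 0, 0, 0, 0, 0, -155, 1, 0, 0, 0, 0, 0, -155, 1]}}

```text
time: 14.6
tool_pos: [0.4781, -0.2715, 0.2614]
ee_rot: [3.14, -0.001, -3.054]
wrist_force: [-0.4, -0.5, -2.3]
width: 0.0196
finger_force: 30.0
```

Run:
```python
from h import *
o=robot.get_obs();print(o['wrist_force'],o['wrist_torque'])
go([0.525,-0.0248,0.26],np.radians(207.4))
```

```text
[-0.44367156 -0.51941512 -2.2993182 ] [-0.01470222  0.06329347  0.0125995 ]
turn deg [  0.09  -0.06 -22.38] shift mm [-68.3 241.6   1.6]
```

>>> {"op": "arm_command", "data": {"targets": [0, 0, -1, -4, 12, 0, 1, 0, 0, -3, -11, 38, 0, 1, 0, 0, -6, -20, 70, 0, 1, 0, 0, -9, -29, 102, 0, 1, 0, 0, -12, -38, 134, 0, 1, 0, 0, -15, -47, 166, 0, 1, 0, 0, -18, -56, 198, 0, 1, 0, 0, -20.5, -63, 223, 0, 1, 0, 0, -22, -67, 237, 0, 1, 0, 0, -22.4, -68, 241.5, 0, 1, 0, 0, -22.4, -68, 241.5, 0, 1, 0, 0, -22.4, -68, 241.5, 0, 1, 0, 0, -22.4, -68, 241.5, 0, 1]}}

```text
time: 15.9
tool_pos: [0.5249, -0.0263, 0.2624]
ee_rot: [-3.141, -0.0, -2.665]
wrist_force: [-0.3, -0.3, -2.1]
width: 0.0196
finger_force: 30.0
```

Run:
```python
from h import *
o,s=wsnap('ov.png');P=cloud(s);t=o['tool_pos'];print(t,np.degrees(o['ee_rot']))
z=P[...,2];near=np.hypot(P[...,0]-t[0],P[...,1]-t[1])<.07
pz=t[2]-.0024  # plate top approx: origin=TCP-.0814, plate +.079
pl=near&(z>pz-.006)&(z<pz+.004);print('plate z',np.median(z[pl]),pz)
rect(s,pl,pz)
for n in('scene','top'):
    o2,c=snap(n,n+'1.png');np.savez(n+'1.npz',**c);Q=cloud(c);zz=Q[...,2];nn=np.hypot(Q[...,0]-t[0],Q[...,1]-t[1])<.07
```

```text
[ 0.52491785 -0.02630108  0.26236799] [-1.79992892e+02 -1.94988656e-02 -1.52688449e+02]
plate z 0.25879578510803847 0.2599679933496271
0.2599679933496271 [514.3 -32. ] [56.4 83.5] 27.31
```

View pics/ov.png

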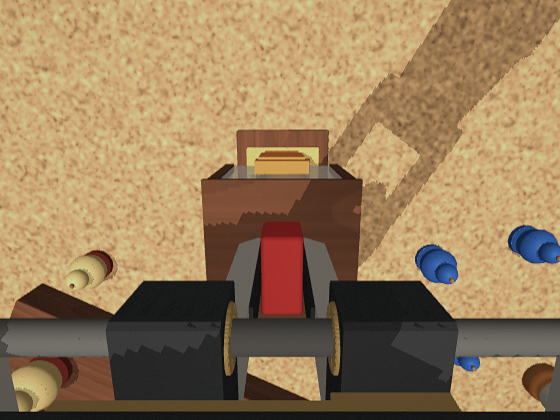

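The held cover hangs level over the plinth, plate front edge at row 180. Behind it are the foot's far edge at row 131 and the brass rim at row 148, both centred near column 283. That was my tenth picture, so from here I use numbers only.

```bash
cat > al.py <<'E'
from h import *
o,s=wsnap();P=cloud(s);t=o['tool_pos'];yaw=o['ee_rot'][2];print(t.round(4),np.degrees(yaw).round(2))
z=P[...,2];H,S=[cv2.cvtColor(s['color'],cv2.COLOR_RGB2HSV)[...,i].astype(int) for i in(0,1)]
a=np.radians(207.4);ex=np.array([np.cos(a),np.sin(a)]);ey=np.array([np.sin(a),-np.cos(a)]) # tool axes at plinth angle
def prof(m,h,name,half):
    m=cv2.morphologyEx(m.astype(np.uint8),cv2.MORPH_OPEN,np.ones((3,3)))
    v,u=np.nonzero(m);q=np.array([ray(s,i,j,h)[:2] for i,j in zip(u,v)])*1e3-1e3*t[:2]
    X,Y=q@ex,q@ey
    rows=np.unique(v);L=np.array([Y[v==r].min() for r in rows]);Rr=np.array([Y[v==r].max() for r in rows])
    w=(Rr-L);k=w>np.percentile(w,50)-1
    f=[X[(u==c)].max() for c in np.unique(u)]
    print(name,'width',np.median(w[k]).round(1),'ymid',np.median((L+Rr)[k]/2).round(2),'front x',np.median(f).round(2),'-> xc',(np.median(f)-half).round(2),'n',len(u))
r=np.hypot(P[...,0]-t[0],P[...,1]-t[1])
prof((r<.12)&(z>.006)&(z<.016),.012,'foot',60)
prof((r<.12)&(z>.036)&(z<.054)&(H>18)&(H<36)&(S>80),.0465,'rim',42)
pz=t[2]-.0024
prof((r<.07)&(abs(z-pz)<.006),pz,'plate',42)
E
python3 al.py
```

```text
[ 0.525  -0.0261  0.2625] -152.67
foot width 108.0 ymid 0.6 front x 58.81 -> xc -1.19 n 2001
rim width 79.5 ymid 0.55 front x 40.32 -> xc -1.68 n 589
plate width 82.9 ymid -0.09 front x 40.2 -> xc -1.8 n 11610
```

>>> {"op": "arm_command", "data": {"targets": [0, 0, 0, 0.3, 0.7, 10, 1, 0, 0, 0, 0.3, 0.7, 30, 1, 0, 0, 0, 0.3, 0.7, 55, 1, 0, 0, 0, 0.3, 0.7, 75, 1, 0, 0, 0, 0.3, 0.7, 88, 1, 0, 0, 0, 0.3, 0.7, 93, 1, 0, 0, 0, 0.3, 0.7, 95, 1, 0, 0, 0, 0.3, 0.7, 95, 1, 0, 0, 0, 0.3, 0.7, 95, 1]}}

```text
time: 17.0
tool_pos: [0.5252, -0.0249, 0.1687]
ee_rot: [-3.14, 0.002, -2.663]
wrist_force: [0.5, -0.2, -1.6]
width: 0.0199
finger_force: 30.0
```

```bash
python3 al.py
```

```text
[ 0.5252 -0.0249  0.1687] -152.58
foot width 108.0 ymid -0.28 front x 59.87 -> xc -0.13 n 2766
rim width 78.8 ymid -0.24 front x 41.12 -> xc -0.88 n 513
plate width 82.9 ymid -0.12 front x 40.21 -> xc -1.79 n 11600
```

>>> {"op": "arm_command", "data": {"targets": [0, 0, 0, 1, 0, 2, 1, 0, 0, 0, 1, 0, 5, 1, 0, 0, 0, 1, 0, 8, 1, 0, 0, 0, 1, 0, 11, 1, 0, 0, 0, 1, 0, 14, 1, 0, 0, 0, 1, 0, 17, 1, 0, 0, 0, 1, 0, 19, 1, 0, 0, 0, 1, 0, 19, 1, 0, 0, 0, 1, 0, 19, 1]}}

```text
time: 17.95
tool_pos: [0.5236, -0.0252, 0.1485]
ee_rot: [3.142, 0.0, -2.663]
wrist_force: [-0.4, -0.1, -2.7]
width: 0.02
finger_force: 30.0
```

```bash
python3 al.py
```

```text
[ 0.5236 -0.0252  0.1485] -152.58
foot width 107.9 ymid -0.94 front x 58.17 -> xc -1.83 n 2883
rim width 78.1 ymid -0.86 front x 40.1 -> xc -1.9 n 342
plate width 82.9 ymid -0.1 front x 40.2 -> xc -1.8 n 11621
```

>>> {"op": "arm_command", "data": {"targets": [0, 0, 0, 0, -0.5, 1, 1, 0, 0, 0, 0, -0.5, 2, 1, 0, 0, 0, 0, -0.5, 3, 1, 0, 0, 0, 0, -0.5, 4, 1, 0, 0, 0, 0, -0.5, 5, 1, 0, 0, 0, 0, -0.5, 6, 1, 0, 0, 0, 0, -0.5, 7, 1, 0, 0, 0, 0, -0.5, 8, 1, 0, 0, 0, 0, -0.5, 8, 1, 0, 0, 0, 0, -0.5, 8, 1]}}

```text
time: 19.0
tool_pos: [0.5239, -0.0257, 0.1407]
ee_rot: [-3.141, 0.0, -2.663]
wrist_force: [-1.1, 0.3, -0.5]
width: 0.0197
finger_force: 30.0
```

>>> {"op": "arm_command", "data": {"targets": [0, 0, 0, 0, 0, 0.7, 1, 0, 0, 0, 0, 0, 1.4, 1, 0, 0, 0, 0, 0, 2, 1, 0, 0, 0, 0, 0, 2.7, 1, 0, 0, 0, 0, 0, 3.4, 1, 0, 0, 0, 0, 0, 4, 1, 0, 0, 0, 0, 0, 4, 1]}}

```text
time: 19.7
tool_pos: [0.524, -0.0257, 0.1368]
ee_rot: [-3.141, 0.001, -2.663]
wrist_force: [-0.9, 0.0, 2.6]
width: 0.0197
finger_force: 30.0
```

>>> {"op": "arm_command", "data": {"targets": [0, 0, 0, 0, 0, 0.5, 1, 0, 0, 0, 0, 0, 1, 1, 0, 0, 0, 0, 0, 1.5, 1, 0, 0, 0, 0, 0, 2, 1, 0, 0, 0, 0, 0, 2.5, 1, 0, 0, 0, 0, 0, 3, 1, 0, 0, 0, 0, 0, 3, 1]}}

```text
time: 20.4
tool_pos: [0.5242, -0.0257, 0.1342]
ee_rot: [-3.141, 0.001, -2.663]
wrist_force: [-0.5, -0.3, 5.9]
width: 0.0201
finger_force: 30.0
```

>>> {"op": "arm_command", "data": {"targets": [0, 0, 0, 0, 0, 0.5, 1, 0, 0, 0, 0, 0, 1, 1, 0, 0, 0, 0, 0, 1.5, 1, 0, 0, 0, 0, 0, 2, 1, 0, 0, 0, 0, 0, 2, 1]}}

```text
time: 20.9
tool_pos: [0.5244, -0.0257, 0.133]
ee_rot: [-3.14, 0.002, -2.663]
wrist_force: [-1.9, -0.7, 8.3]
width: 0.0198
finger_force: 30.0
```

>>> {"op": "arm_command", "data": {"targets": [0, 0, 0, 0, 0, 0.4, 1, 0, 0, 0, 0, 0, 0.8, 1, 0, 0, 0, 0, 0, 1.2, 1, 0, 0, 0, 0, 0, 1.5, 1, 0, 0, 0, 0, 0, 1.5, 1]}}

```text
time: 21.4
tool_pos: [0.5243, -0.0258, 0.1311]
ee_rot: [-3.14, 0.002, -2.663]
wrist_force: [-1.1, -0.4, 0.1]
width: 0.0197
finger_force: 30.0
```

>>> {"op": "arm_command", "data": {"targets": [0, 0, 0, 0, 0, 0.4, 1, 0, 0, 0, 0, 0, 0.8, 1, 0, 0, 0, 0, 0, 1.2, 1, 0, 0, 0, 0, 0, 1.2, 1]}}

```text
time: 21.8
tool_pos: [0.5232, -0.0255, 0.1281]
ee_rot: [3.14, -0.001, -2.663]
wrist_force: [-1.0, -0.6, -0.1]
width: 0.0195
finger_force: 30.0
```

The push dropped to nearly none, so the clips have snapped. I'll ease down until the panes meet the rim.

>>> {"op": "arm_command", "data": {"targets": [0, 0, 0, 0, 0, 0.4, 1, 0, 0, 0, 0, 0, 0.8, 1, 0, 0, 0, 0, 0, 0.8, 1]}}

```text
time: 22.1
tool_pos: [0.5233, -0.0255, 0.1281]
ee_rot: [3.141, -0.001, -2.663]
wrist_force: [-4.4, -0.1, 4.0]
width: 0.0196
finger_force: 30.0
```

>>> {"op": "arm_command", "data": {"targets": [0, 0, 0, 0, 0, 0.4, 1, 0, 0, 0, 0, 0, 0.7, 1, 0, 0, 0, 0, 0, 0.7, 1]}}

```text
time: 22.4
tool_pos: [0.5233, -0.0255, 0.1281]
ee_rot: [3.141, -0.001, -2.663]
wrist_force: [-4.9, 0.5, 5.6]
width: 0.0195
finger_force: 30.0
```

>>> {"op": "arm_command", "data": {"targets": [0, 0, 0, 0, 0, -0.8, 1, 0, 0, 0, 0, 0, -1.3, 1, 0, 0, 0, 0, 0, -1.3, 1, 0, 0, 0, 0, 0, -1.3, 0.6, 0, 0, 0, 0, 0, -1.3, 0.2, 0, 0, 0, 0, 0, -1.3, -0.2, 0, 0, 0, 0, 0, -1.3, -0.2, 0, 0, 0, 0, 0, -1.3, -0.2, 0, 0, 0, 0, 0, -8, -0.2, 0, 0, 0, 0, 0, -25, -0.2, 0, 0, 0, 0, 0, -60, -0.2, 0, 0, 0, 0, 0, -95, -0.2, 0, 0, 0, 0, 0, -110, -0.2, 0, 0, 0, 0, 0, -110, -0.2, 0, 0, 0, 0, 0, -110, -0.2]}}

```text
time: 23.9
tool_pos: [0.5235, -0.0256, 0.2361]
ee_rot: [3.141, -0.001, -2.663]
wrist_force: [0.4, 0.3, 0.2]
width: 0.0564
finger_force: 0.0
```

Run:
```python
from h import *
o,s=wsnap('fin.png');P=cloud(s);z=P[...,2];print(o['tool_pos'],o['width'],o['wrist_force'],o['time'])
hsv=cv2.cvtColor(s['color'],cv2.COLOR_RGB2HSV);H,S=hsv[...,0].astype(int),hsv[...,1]
r=np.hypot(P[...,0]-.525,P[...,1]+.025)
m=(r<.06)&(abs(z-.1245)<.006)
A=np.c_[P[m][:,:2]-[.525,-.025],np.ones(m.sum())];c=np.linalg.lstsq(A,z[m],rcond=None)[0];print('plate z (true ~ +1.2mm; home 0.1255)',c[2],'tilt deg',np.degrees(c[:2]))
rect(s,(r<.07)&(z>.117)&(z<.165),.1255)
rect(s,(r<.1)&(z>.0065)&(z<.07),.012)
for n in('scene','top'):
    _,t=snap(n);Q=cloud(t);h=cv2.cvtColor(t['color'],cv2.COLOR_RGB2HSV);hh,ss=h[...,0].astype(int),h[...,1]
    g=(hh>=4)&(hh<19)&(ss>190)&(h[...,2]>90)&(np.hypot(Q[...,0]-.525,Q[...,1]+.025)<.08)&(Q[...,2]>.018)&(Q[...,2]<.115)
    q=(Q[g][:,:2]-[.525,-.025])@np.array([[.888,-.46],[.46,.888]])*1e3
    k=abs(q[:,1])<15;zz=Q[g][:,2]
    for sg in(-1,1):
        w=k&(sg*q[:,0]>36);print(n,'clip',sg,w.sum(),(np.percentile(sg*q[w,0],[10,50,90]).round(1),np.percentile(zz[w],[0,50,100]).round(3)) if w.any() else '')
```

```text
[ 0.5235035  -0.02558388  0.23614986] 0.05636153116269832 [0.36265563 0.27360229 0.19782031] 23.9
plate z (true ~ +1.2mm; home 0.1255) 0.1244647722724958 tilt deg [0.18674391 0.09683388]
0.1255 [525.1 -24.7] [83.8 83.7] 27.41
0.012 [484.1 -46.9] [ 26.5 108.7] 28.02
scene clip -1 0 
scene clip 1 149 (array([43.3, 46.2, 48.7]), array([0.03 , 0.067, 0.093]))
top clip -1 21 (array([44.7, 50.2, 52.5]), array([0.059, 0.084, 0.094]))
top clip 1 0
```

```bash
python3 -c "
from bench import robot
print(robot.close_job())"
```

```text
the job is handed in; nothing more can be done
None
```

The amber gourd stands upright in the plinth's seat with the cover fully home and released. The push fell from about 8 N to nearly none as the clips snapped, though I did not check each clip separately. I handed the job in at about 24 s, without learning the verdict.

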